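Trace a bracket weld with a crack probe

ROBOT

A 7-joint arm with a two-finger parallel gripper is mounted at the origin on the work surface. World frame = base frame: x ahead of the robot, y to its left, z up, the work surface at z = 0. Lengths are in m, angles in degrees, forces in N, time in s.
With the tool pointing down it reaches from about 0.35 to 0.9 m from the base axis. Payload 7.2 kg.
Tool frame: the origin (TCP) lies midway between the tips of the shut fingers; the grasp point (between the pads) lies 19 mm behind it (manip.grasp_offset is the z of the grasp point in the tool frame, in m); z points along the fingers, y is the line along which they close (so a half turn about z gives the same grasp; the last joint's range is limited). The gripper opens to 85 mm and grips with 20 to 120 N. Pads are 22 mm wide; open, the fingers measure 114 mm over their backs; the gripper's body (76 mm by 85 mm) begins 54 mm behind the grasp point. The pads swing forward as they close: fully open they stand 13 mm farther back than shut.
Start: joints at [63.472, 23.554, -0.728, 91.456, 0.321, 64.991, -4.71], TCP at [0.24, -0.577, 0.231] pointing down, gripper open.
Joint ranges: [-169.25, 169.25], [-16.82, 113.86], [-84.01, 82.57], [7.8, 145.47], [-59.2, 239.2], [7.22, 106.19], [-163.78, 163.78]. Speed limits (degrees/s): [136.94, 136.94, 172.46, 172.46, 180, 180, 180].

INTERFACE

Orientations are given as a 3x3 rotation matrix whose columns are the frame's x, y, z axes.
In Python, from cell import manip gives the robot as it stands. The module is installed in compiled form; this text tells all that it offers.
- The arm moves only by the tool servo_tool, never from a script. Its arguments are lists of equal length, an entry for each row: "translation": the shift along the tool's x, y, z in cm, a list of three; "rotation": the turn, a rotation vector about the tool's x, y, z in degrees, a list of three; "hand": the finger opening in cm, from 0 to 8.54. A call has 1 to 12 rows; each row is the pose to reach, as a shift and turn from the pose commanded when the call began, along the tool's axes at that moment; what a row does not reach only later rows make up. A row lasts 1/12 s, in which the tool goes at most 41.7 mm and 7.16 degrees, less where a joint would pass 70% of its speed; a pose out of reach is approached as far as the arm can. A call with a gripper value outside its range is refused whole. The fingers move at their own pace and stop on an object; the grip force is fixed at half the most. Time passes only in rows, so rows that repeat a pose let the fingers close. It gives the time, the measured TCP pose, the force, the opening and the grip force at its end, in the units of the state.
- manip.get_state(): the state, without advancing time (a new reading comes with each control period).
- manip.capture(name): name is "scene" or "top" or "wrist"; returns a dict with "img" (400x640x3 uint8, red, green, blue), "vfov" (degrees; the focal length in pixels is half the picture's height over the tangent of half this angle, whatever the lens; pixels are square), "cx", "cy" (the principal point, pixels), "rvec" (rotation vector, rad) and "tvec" (3), from world to camera coordinates, as OpenCV has them; the wrist camera has in their place "tool_from_camera" (4x4, takes a point from camera to tool coordinates, whose origin is the TCP and whose axes are the flange's). Camera axes: x right, y down, z forward; pixel columns grow to the right and rows downward; lengths in m; the calibration is good to about 2 mm. A picture is of the moment at which its call begins: read the wrist's pose just before it. There is no depth.
- manip.close_job(): hands the job in; it is judged then, once.
The state is a dict: "time_s": time; "joints": joint angles; "joint_vel": joint speeds; "tau": joint torques, N m; "ee_pos": TCP position; "tcp_rot": TCP orientation; "wrist_force": force on the tool from outside, world axes, zero at the start; "ft_torque": the same for the moment, N m; "gripper_width": finger opening in m; "grasp_force": force on a finger pad.
Only numpy, scipy, OpenCV 4.12 (cv2) and the standard library are available. Lean on these libraries where they do the work, as an engineer would, in place of code of your own. Each camera call takes 0.05 s, during which the arm holds its last target. There are 200 camera calls.

TASK

Check the weld on the bracket: take the right-angle probe from its cradle and guide its sprung tip slowly (about 2 cm per second) along the whole weld bead in one pass without lifting off, from the end beside the round boss round both bends to the other end, keeping the tip on the bead and lightly pressed in, never bottomed out hard. Then lay the probe back down in both saddles of its cradle the way it lay, and leave the other things on the bench where they are.

Things in the scene. Friction and masses are not known exactly. Their poses are not given: they have to be found in the camera images.
- probe: Right-angle weld probe, 140 to 210 g, level in the cradle. Origin on the axis of its grey handle, mid ribbed grip: grip here from above, across the handle. x along the handle to the head, z up. Handle 20 mm wide (y), 22 mm high, x = -80 to 50 mm; end cap 32 mm wide, 30 high behind it to x = -90. At x = 65 mm a 16 mm thick steel stem hangs to z = -45 mm, its thin sprung tip to z = -60 mm.
- tip_point (a point): Lowest point of the probe's rounded, 6 mm thick sprung tip.
- probe_tip (a joint): How far the sprung tip is pressed up into the stem, m: 0 free, 0.010 fully in. It needs about 1.6 N to begin, 3.6 N at 5 mm, 5.6 N at 10 mm; pressed further it is rigid.
- cradle: Fixed probe cradle: base 130 x 90 x 10 mm, two black saddles 8 mm thick at x = -60 and 42 mm. Origin on the bench below the seated probe's origin; x along the probe to its head, z up. Each saddle is a slot 26 mm wide, floor at z = 64 mm, straight to z = 80 mm, then flaring to about 48 mm wide at z = 98 mm. The probe's head hangs outside the +x saddle.
- cradle_seat (a point): Where the probe's origin lies when it is seated: on the cradle's z axis, 75 mm above the bench. Axes as the cradle's.
- bracket: Fixed bare metal bracket, a flat plate 150 (x) x 180 (y) x 8 mm on two wooden spacers, top face 40 mm above the bench. Origin on the bench under its centre, z up. A dark weld bead 10 mm wide, 1 mm high crosses it in a dogleg of three straight legs of 54 mm. The only boss, 28 mm in diameter, 18 mm high, stands on it at x = -54, y = -64 mm, beside the weld's start.
- seam_0 (a point): Point on top of the weld's centre line, start of the weld, the end beside the boss; in the bracket's frame x = -22.5, y = -69.0, z = 41 mm.
- seam_1 (a point): Point on top of the weld's centre line, on a straight leg; in the bracket's frame x = -22.5, y = -51.0, z = 41 mm.
- seam_2 (a point): Point on top of the weld's centre line, on a straight leg; in the bracket's frame x = -22.5, y = -33.0, z = 41 mm.
- seam_3 (a point): Point on top of the weld's centre line, bend in the weld; in the bracket's frame x = -22.5, y = -15.0, z = 41 mm.
- seam_4 (a point): Point on top of the weld's centre line, on a straight leg; in the bracket's frame x = -7.5, y = -5.0, z = 41 mm.
- seam_5 (a point): Point on top of the weld's centre line, on a straight leg; in the bracket's frame x = 7.5, y = 5.0, z = 41 mm.
- seam_6 (a point): Point on top of the weld's centre line, bend in the weld; in the bracket's frame x = 22.5, y = 15.0, z = 41 mm.
- seam_7 (a point): Point on top of the weld's centre line, on a straight leg; in the bracket's frame x = 22.5, y = 33.0, z = 41 mm.
- seam_8 (a point): Point on top of the weld's centre line, on a straight leg; in the bracket's frame x = 22.5, y = 51.0, z = 41 mm.
- seam_9 (a point): Point on top of the weld's centre line, end of the weld; in the bracket's frame x = 22.5, y = 69.0, z = 41 mm.
- battery: Bystander: black motorcycle battery 87 x 150 x 114 mm, origin under its centre.
- spray_can: Bystander: spray can, 66 mm in diameter, 190 mm high, origin under its centre.
- screwdriver: Bystander: screwdriver lying on the bench.
- wrench: Bystander: wrench lying on the bench.
Not all that is in view belongs to the job. What is shaped like the bracket but blue or purple is not meant.

How it is judged (in metres and radians):
On the way, in this order (a step that is already met when the one before it is completed fails the run):
1. the probe's tip, pressed in by 1 mm or more, is within 7.5 mm of seam_0 (distance between tip_point and seam_0 below 0.0075 m and value of joint probe_tip above 0.001 m), for 0.2 s.
2. the probe's tip, pressed in by 1 mm or more, is within 7.5 mm of seam_1 (distance between tip_point and seam_1 below 0.0075 m and value of joint probe_tip above 0.001 m), for 0.2 s.
3. the probe's tip, pressed in by 1 mm or more, is within 7.5 mm of seam_2 (distance between tip_point and seam_2 below 0.0075 m and value of joint probe_tip above 0.001 m), for 0.2 s.
4. the probe's tip, pressed in by 1 mm or more, is within 7.5 mm of seam_3 (distance between tip_point and seam_3 below 0.0075 m and value of joint probe_tip above 0.001 m), for 0.2 s.
5. the probe's tip, pressed in by 1 mm or more, is within 7.5 mm of seam_4 (distance between tip_point and seam_4 below 0.0075 m and value of joint probe_tip above 0.001 m), for 0.2 s.
6. the probe's tip, pressed in by 1 mm or more, is within 7.5 mm of seam_5 (distance between tip_point and seam_5 below 0.0075 m and value of joint probe_tip above 0.001 m), for 0.2 s.
7. the probe's tip, pressed in by 1 mm or more, is within 7.5 mm of seam_6 (distance between tip_point and seam_6 below 0.0075 m and value of joint probe_tip above 0.001 m), for 0.2 s.
8. the probe's tip, pressed in by 1 mm or more, is within 7.5 mm of seam_7 (distance between tip_point and seam_7 below 0.0075 m and value of joint probe_tip above 0.001 m), for 0.2 s.
9. the probe's tip, pressed in by 1 mm or more, is within 7.5 mm of seam_8 (distance between tip_point and seam_8 below 0.0075 m and value of joint probe_tip above 0.001 m), for 0.2 s.
10. the probe's tip, pressed in by 1 mm or more, is within 7.5 mm of seam_9 (distance between tip_point and seam_9 below 0.0075 m and value of joint probe_tip above 0.001 m), for 0.2 s.
At the end, for the whole second after the job is handed in: The weld has been traced in order; the probe lies still in both saddles, within 18 mm (horizontally) and 4 mm (height) of its seat, within 0.12 rad of the cradle's direction, head at the cradle's +x end and hanging down (horizontal distance between probe and cradle_seat below 0.018 m and z of probe in the frame of cradle_seat between -0.004 and 0.004 m and angle between the x axis of probe and the x axis of cradle, either way round below 0.12 rad and x of tip_point in the frame of cradle above 0.03 m and angle between probe's own z axis and vertical below 0.2 rad and linear speed of probe below 0.02 m/s); the robot touches nothing.
It fails at once if the probe is pressed on the bracket with more than 25 N (contact force between probe and bracket above 25 N).
It fails at once if the tip is lifted off the middle of the weld (5 to 15 mm above the plate, over the 80 x 110 mm in its middle) (x of tip_point in the frame of bracket between -0.04 and 0.04 m and y of tip_point in the frame of bracket between -0.055 and 0.055 m and z of tip_point in the frame of bracket between 0.045 and 0.055 m).
It fails at once if the battery, spray can, screwdriver or wrench is moved by more than 20 mm (distance of any of battery, spray_can, screwdriver, wrench from where it was at the start of the episode above 0.02 m).
It also fails if it takes over 66 s, if anything falls off the work surface, if the arm or the gripper's body presses on something with over 40 N, if the wrist force passes 120 N, or if a joint passes its speed limit or range.

## Working session

There is one attempt and no reset: what is moved stays moved. The work goes in short steps, Python scripts to look and compute and a tool call to move; the robot and the scene stay as the last step left them, time stands still between calls to the robot, and variables do not carry over. Pictures are saved under pics/ and viewed, at most 10 in all, crops included, and the job is handed in when it is done.

Besides the shell and the picture viewer there is one more tool, called after "Call:" as a command line: name --argument value ..., lists and objects as JSON in quotes. servo_tool: Moves the arm, as the interface text tells. Its arguments: {"type":"object","properties":{"translation":{"type":"array","items":{"type":"array","items":{"type":"number"}}},"rotation":{"type":"array","items":{"type":"array","items":{"type":"number"}}},"hand":{"type":"array","items":{"type":"number"}}},"required":["translation","rotation","hand"]}

```bash
mkdir -p pics; python3 - <<'E'
from cell import manip
import cv2,pickle
s=manip.get_state();print(s, manip.grasp_offset)
d={}
for n in("scene","top","wrist"):
    c=manip.capture(n);d[n]=c;cv2.imwrite(f"pics/{n}0.png",c["img"][:,:,::-1]);print(n,{k:v for k,v in c.items() if k!="img"})
d["state"]=s
pickle.dump(d,open("d0.pkl","wb"))
E
```

```text
{'time_s': 0.0, 'joints': array([63.47179648, 23.60060446, -0.72831672, 91.5039042 ,  0.3213621 ,
       64.98978476, -4.70837315]), 'joint_vel': array([-0.04104038, -0.04320042,  0.10466809, -0.0217279 ,  0.00801001,
       -0.07517134, -0.03602269]), 'tau': array([-1.03565180e-03, -6.00634146e+01,  6.81554619e-01, -2.99424559e+01,
        1.38078688e-02,  1.05158816e-02, -1.43170928e-05]), 'ee_pos': array([ 0.24016228, -0.57648332,  0.23044772]), 'tcp_rot': array([[ 9.23051998e-01,  3.84674507e-01, -7.30365499e-04],
       [ 3.84675181e-01, -9.23050891e-01,  1.43486611e-03],
       [-1.22208113e-04, -1.60540951e-03, -9.99998704e-01]]), 'wrist_force': array([-0.16706354,  0.44879308,  0.61854954]), 'ft_torque': array([0.0818144 , 0.00841788, 0.0158724 ]), 'grasp_force': 0.0, 'gripper_width': 0.08503030579199836} -0.0187
scene {'vfov': 51.70566238134747, 'cx': 319.17576252066243, 'cy': 204.4840263293935, 'rvec': array([ 1.59500606,  2.04787767, -0.79028418]), 'tvec': array([ 0.12206655, -0.34558529,  1.6609473 ])}
top {'vfov': 52.83368785417532, 'cx': 319.35569159684115, 'cy': 196.12816368897222, 'rvec': array([ 2.20050291, -2.14218027,  0.10341067]), 'tvec': array([-0.00838589,  0.5388921 ,  1.30765234])}
wrist {'vfov': 69.39267636662878, 'cx': 321.2547028190758, 'cy': 202.901601617958, 'tool_from_camera': array([[-7.12859049e-04, -9.59720314e-01, -2.80956245e-01,
         7.14113051e-02],
       [ 9.99999745e-01, -6.93751656e-04, -1.67468463e-04,
        -2.24229071e-04],
       [-3.41909743e-05, -2.80956293e-01,  9.59720564e-01,
        -1.42374523e-01],
       [ 0.00000000e+00,  0.00000000e+00,  0.00000000e+00,
         1.00000000e+00]])}
```

View pics/scene0.png

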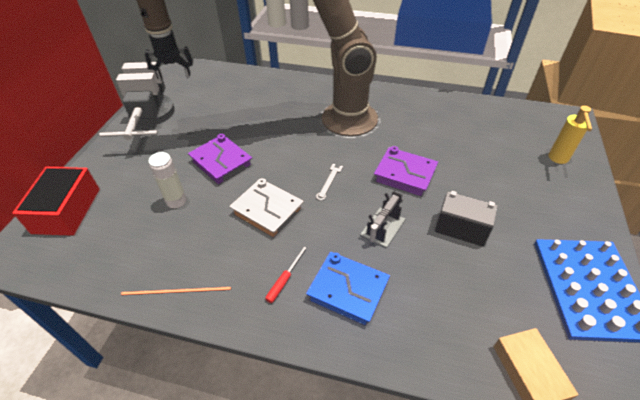

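View pics/top0.png

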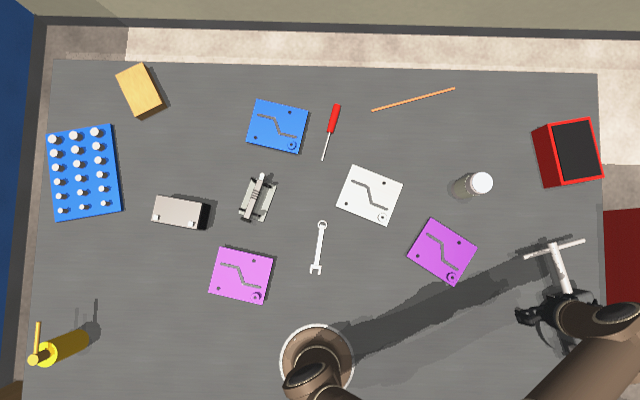

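Scene: the bracket-shaped things are bare grey/white (top 370,195; scene 267,207), blue (top 277,127), and purple (top 242,275 and 442,252). The bare metal one fits the description. The probe in its cradle is at top (258,197), scene (384,218). I'll confirm both in one enlarged crop.

```bash
cat > h.py <<'E'
import cv2,numpy as np
def K(c):
    f=200/np.tan(np.radians(c["vfov"]/2)); return np.array([[f,0,c["cx"]],[0,f,c["cy"]],[0,0,1]])
def ext(c,s=None):
    if "rvec" in c: return cv2.Rodrigues(c["rvec"])[0],np.array(c["tvec"])
    T=np.eye(4);T[:3,:3]=s["tcp_rot"];T[:3,3]=s["ee_pos"];M=np.linalg.inv(T@c["tool_from_camera"]);return M[:3,:3],M[:3,3]
def proj(P,c,s=None):
    R,t=ext(c,s);q=(np.atleast_2d(P)@R.T+t)@K(c).T;return q[:,:2]/q[:,2:]
def plane(uv,z,c,s=None):
    R,t=ext(c,s);o=-R.T@t;d=(np.linalg.inv(K(c))@np.c_[np.atleast_2d(uv),np.ones(len(np.atleast_2d(uv)))].T).T@R
    return o+d*((z-o[2])/d[:,2])[:,None]
def tri(obs): # list of (uv,c,s)
    A=[];b=[]
    for uv,c,s in obs:
        R,t=ext(c,s);P=K(c)@np.c_[R,t]
        for k in(0,1):
            r=uv[k]*P[2]-P[k];A.append(r[:3]/np.linalg.norm(r[:3]));b.append(-r[3]/np.linalg.norm(r[:3]))
    return np.linalg.lstsq(np.array(A),np.array(b),rcond=None)[0]
def crop(img,x0,y0,w,h,k): return cv2.resize(img[y0:y0+h,x0:x0+w],None,fx=k,fy=k,interpolation=cv2.INTER_CUBIC)
E
python3 - <<'E'
from h import *;import pickle
d=pickle.load(open("d0.pkl","rb"))
t=d["top"]["img"];s=d["scene"]["img"]
a=np.hstack([crop(t,220,160,66,50,6),crop(t,330,160,66,50,6)] );b=np.hstack([crop(s,350,190,66,50,6),crop(s,225,175,80,50,6)])
a=np.hstack([crop(t,225,155,80,60,5),crop(t,330,155,80,80,5)[:300]]);b=np.hstack([crop(s,350,190,80,60,5),crop(s,227,178,80,60,5)])
cv2.imwrite("pics/crop0.png",np.vstack([a,b])[:,:,::-1])
c=d["top"]
print(plane([[370,195],[258,197],[442,252],[480,182],[335,105],[322,160],[320,222],[315,275],[180,212]],0.04,c))
E
```

```text
[[ 5.45742556e-01 -1.59818859e-01  4.00000000e-02]
 [ 5.29297645e-01  2.06949319e-01  4.00000000e-02]
 [ 3.66741701e-01 -3.95345375e-01  4.00000000e-02]
 [ 5.98426324e-01 -5.20838799e-01  4.00000000e-02]
 [ 8.45632341e-01 -3.81099827e-02  4.00000000e-02]
 [ 6.57759080e-01  5.37857326e-04  4.00000000e-02]
 [ 4.52991280e-01  1.68481004e-03  4.00000000e-02]
 [ 2.82403120e-01  1.32185848e-02  4.00000000e-02]
 [ 4.73303964e-01  4.59464820e-01  4.00000000e-02]]
```

View pics/crop0.png

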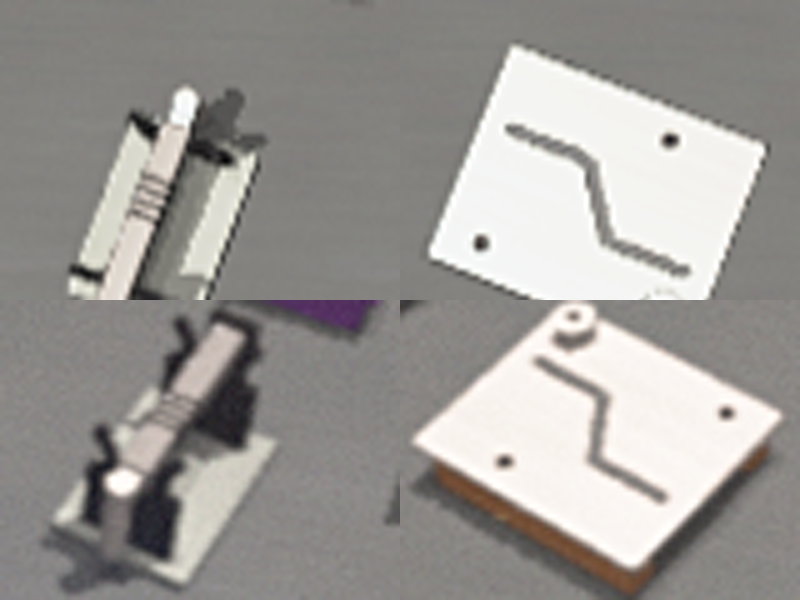

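The crop shows the bare-metal plate with its boss at the lower right in the top view, near top (388,209), where the bead starts. The bead ends at top (352,181). The ribbed grip is at top (255,194) / scene (384,212), and the head is at top (262,173) / scene (374,226). Next a coarse fit.

```bash
cat >> h.py <<'E'
from scipy.optimize import least_squares
SE=np.array([[-22.5,-69],[-22.5,-15],[22.5,15],[22.5,69]])/1e3
def bfit(obs,x0,zf=None):  # obs: (local xyz, uv, c, s)
    def res(p):
        r=[]
        for L,uv,c,s in obs:
            cc,ss=np.cos(p[3]),np.sin(p[3]);W=[p[0]+cc*L[0]-ss*L[1],p[1]+ss*L[0]+cc*L[1],p[2]+L[2]]
            r+=list(proj(W,c,s)[0]-uv)
        return np.array(r)
    o=least_squares(res,x0,loss="soft_l1");return o.x,np.round(res(o.x).reshape(-1,2),1)
E
python3 - <<'E'
from h import *;import pickle
d=pickle.load(open("d0.pkl","rb"));T,S=d["top"],d["scene"]
sm=[np.r_[a,.041] for a in SE]
obs=[(sm[0],(388,209.2),T,None),(sm[3],(352,180.7),T,None),(sm[1],(371.5,203.5),T,None),(sm[2],(368,187),T,None)]
obs+=[(sm[0],(255,190),S,None),(sm[1],(268,196),S,None),(sm[2],(266.4,210),S,None),(sm[3],(280,217.4),S,None)]
p,r=bfit(obs,[.545,-.16,0,0]);print(p,np.degrees(p[3]),r.tolist())
g=tri([((255,194),T,None),((384,212),S,None)]);h=tri([((262,173),T,None),((374.4,226.4),S,None)])
print(g,h,np.degrees(np.arctan2(*(h-g)[1::-1])))
E
```

```text
[ 0.54501438 -0.15702281 -0.00070661 -0.34751956] -19.911404157993864 [[-1.5, 0.1], [-0.0, 0.5], [-0.5, -0.3], [-0.7, 0.2], [-0.4, 0.1], [-0.5, 0.8], [-0.6, -0.5], [-0.6, -0.5]]
[0.53426072 0.20996495 0.08685973] [0.60062546 0.19065244 0.09380116] -16.2252859298068
```

Call:
servo_tool --translation '[[46, -25, -2], [46, -25, -2], [46, -25, -2], [46, -25, -2], [46, -25, -2], [46, -25, -2], [46, -25, -2], [46, -25, -2], [46, -25, -2], [46, -25, -2], [46, -25, -2], [46, -25, -2]]' --rotation '[[0, 0, 40], [0, 0, 40], [0, 0, 40], [0, 0, 40], [0, 0, 40], [0, 0, 40], [0, 0, 40], [0, 0, 40], [0, 0, 40], [0, 0, 40], [0, 0, 40], [0, 0, 40]]' --hand '[8.5, 8.5, 8.5, 8.5, 8.5, 8.5, 8.5, 8.5, 8.5, 8.5, 8.5, 8.5]'

```text
time_s: 1.15
ee_pos: [0.5491, -0.193, 0.2501]
tcp_rot: [[0.954, -0.299, -0.0], [-0.299, -0.954, -0.0], [-0.0, 0.0, -1.0]]
wrist_force: [0.3, -0.3, -0.1]
gripper_width: 0.0852
grasp_force: 0.0
```

Call:
servo_tool --translation '[[2, 0, 0], [2, 0, 0], [2, 0, 0], [2, 0, 0]]' --rotation '[[0, 0, 0], [0, 0, 0], [0, 0, 0], [0, 0, 0]]' --hand '[8.5, 8.5, 8.5, 8.5]'

```text
time_s: 1.48
ee_pos: [0.5666, -0.2011, 0.2495]
tcp_rot: [[0.954, -0.299, -0.001], [-0.299, -0.954, 0.0], [-0.001, 0.0, -1.0]]
wrist_force: [-0.5, -0.2, -0.4]
gripper_width: 0.0852
grasp_force: 0.0
```

```bash
python3 - <<'E'
from cell import manip
from h import *;import pickle
s=manip.get_state();c=manip.capture("wrist");pickle.dump((s,c),open("w1.pkl","wb"));cv2.imwrite("pics/w1.png",c["img"][:,:,::-1]);print(s["ee_pos"],s["tcp_rot"],s["joint_vel"].max(),s["joints"])
print(proj([[.545+np.cos(-.3475)*x-np.sin(-.3475)*y,-.157+np.sin(-.3475)*x+np.cos(-.3475)*y,.041] for x,y in SE],c,s))
E
```

```text
[ 0.56656673 -0.2011436   0.24949635] [[ 9.54151785e-01 -2.99319824e-01 -1.41907030e-03]
 [-2.99320083e-01 -9.54152759e-01  3.10680535e-05]
 [-1.36330913e-03  3.95112601e-04 -9.99998993e-01]] 0.8354785848844842 [ 19.20397998  20.66311666  -5.69334712  93.25396986   2.21088384
  66.27142153 -94.43490598]
[[346.36102444 223.31905398]
 [304.59410414 221.64574416]
 [281.46232299 186.69879412]
 [237.97183353 184.89154673]]
```

View pics/w1.png

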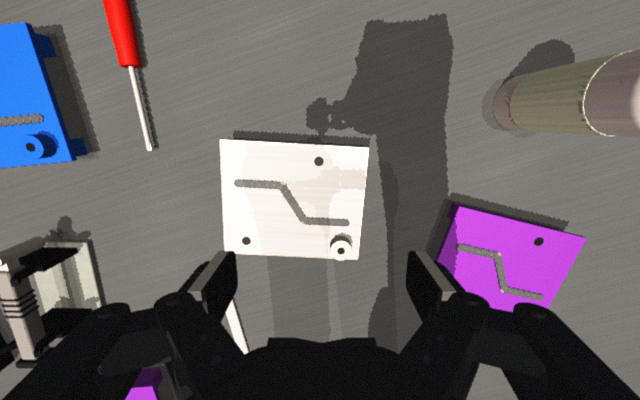

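The wrist view shows the plate with its bead from (347,222) through (305,221) and (282,185) to (237,183), which agrees with the fit. The boss is at (341,247) beside the start. Moving over to the cradle.

Call:
servo_tool --translation '[[-17, -38, 0], [-17, -38, 0], [-17, -38, 0], [-17, -38, 0], [-17, -38, 0], [-17, -38, 0], [-17, -38, 0], [-17, -38, 0], [-17, -38, 0], [-17, -38, 0], [-17, -38, 0], [-17, -38, 0]]' --rotation '[[0, 0, 0], [0, 0, 0], [0, 0, 0], [0, 0, 0], [0, 0, 0], [0, 0, 0], [0, 0, 0], [0, 0, 0], [0, 0, 0], [0, 0, 0], [0, 0, 0], [0, 0, 0]]' --hand '[8.5, 8.5, 8.5, 8.5, 8.5, 8.5, 8.5, 8.5, 8.5, 8.5, 8.5, 8.5]'

```text
time_s: 2.53
ee_pos: [0.5174, 0.2147, 0.2501]
tcp_rot: [[0.956, -0.295, -0.0], [-0.295, -0.956, 0.001], [-0.0, -0.0, -1.0]]
wrist_force: [0.0, -0.9, 1.2]
gripper_width: 0.0848
grasp_force: 0.0
```

Call:
servo_tool --translation '[[0, 0, 0], [0, 0, 0]]' --rotation '[[0, 0, 0], [0, 0, 0]]' --hand '[8.5, 8.5]'

```text
time_s: 2.7
ee_pos: [0.519, 0.2104, 0.25]
tcp_rot: [[0.953, -0.302, 0.0], [-0.302, -0.953, -0.001], [0.0, 0.001, -1.0]]
wrist_force: [0.3, 0.4, 0.9]
gripper_width: 0.0851
grasp_force: 0.0
```

```bash
python3 - <<'E'
from cell import manip
from h import *;import pickle
s=manip.get_state();c=manip.capture("wrist");pickle.dump((s,c),open("w2.pkl","wb"));cv2.imwrite("pics/w2.png",cv2.resize(c["img"][60:360,120:520],None,fx=2,fy=2,interpolation=cv2.INTER_CUBIC)[:,:,::-1]);print(s["ee_pos"],s["tcp_rot"],s["joints"])
# refine the bead
SP=np.vstack([np.linspace(SE[i],SE[i+1],60) for i in range(3)])
from scipy.spatial import cKDTree
def bead(c,s,p0):
    cc,ss=np.cos(p0[2]),np.sin(p0[2]);R=np.array([[cc,-ss],[ss,cc]])
    W=SP@R.T+p0[:2]; uv=proj(np.c_[W,np.full(len(W),.041)],c,s)
    g=c["img"].max(2).astype(float);m=np.zeros(g.shape,np.uint8)
    for u in uv: cv2.circle(m,(int(round(u[0])),int(round(u[1]))),8,1,-1)
    v=g[m>0];th=.5*(np.percentile(v,5)+np.percentile(v,85));ys,xs=np.nonzero((m>0)&(g<th))
    P=plane(np.c_[xs,ys],.041,c,s)[:,:2]
    wt=(255-g[ys,xs])
    def res(p):
        cc,ss=np.cos(p[2]),np.sin(p[2]);L=(P-p[:2])@np.array([[cc,-ss],[ss,cc]])
        d1,i=cKDTree(SP).query(L); d2,j=cKDTree(L).query(SP)
        return np.r_[d1,d2]*1e3
    o=least_squares(res,p0,diff_step=1e-4,loss="soft_l1",f_scale=3);return o.x,np.degrees(o.x[2]),np.abs(o.fun).mean(),len(xs)
p0=[.545,-.157,-.3475]
s1,c1=pickle.load(open("w1.pkl","rb"));d=pickle.load(open("d0.pkl","rb"))
print(bead(c1,s1,p0));print(bead(d["top"],None,p0));print(bead(d["scene"],None,p0))
print(proj([[.5343,.21,.0869],[.6006,.1906,.09]],c,s))
E
```

```text
[0.51900948 0.21040424 0.25002112] [[ 9.53457360e-01 -3.01527855e-01  1.25070967e-04]
 [-3.01527550e-01 -9.53456848e-01 -1.08440841e-03]
 [ 4.46229113e-04  9.96224841e-04 -9.99999404e-01]] [ -13.2591462    17.45563042  -17.36288452   98.3506956     5.72818814
   65.07839274 -139.83945962]
(array([ 0.54727552, -0.15692698, -0.35715317]), np.float64(-20.46336934029795), np.float64(2.186931724630317), 981)
(array([ 0.54668917, -0.15664451, -0.35033892]), np.float64(-20.072941241745003), np.float64(2.914365280886601), 156)
(array([ 0.54385397, -0.15892874, -0.38753719]), np.float64(-22.20424547318269), np.float64(5.085872008154742), 154)
[[317.34365128 173.49709322]
 [315.48791796 105.300853  ]]
```

View pics/w2.png

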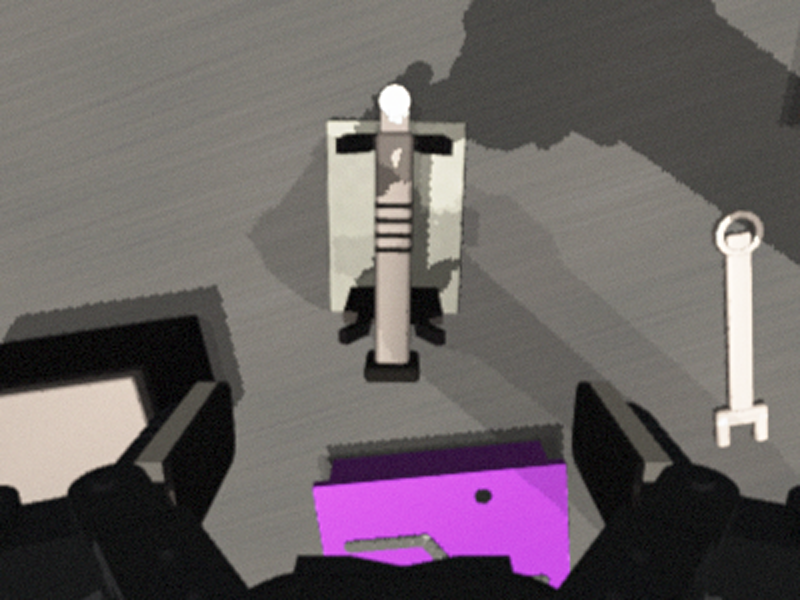

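The probe's ribs are centred at full-frame (316.5,174). The head is at (317.5,111) and the end cap at (315.5,246), so it is nearly aligned with the tool's x.

```bash
python3 - <<'E'
from h import *;import pickle
s,c=pickle.load(open("w2.pkl","rb"));d=pickle.load(open("d0.pkl","rb"))
e=np.array([[376,140],[411,140],[375,355],[410,355],[376,228],[411,228]])/2+[120,60]
P=plane(e,.083,c,s);m=(P[::2]+P[1::2])/2;print(m,np.degrees(np.arctan2(*(m[0]-m[1])[1::-1])))
print(tri([((316.5,174),c,s),((255,194),d["top"],None),((384,212),d["scene"],None)]),tri([((316.5,174),c,s),((255,194),d["top"],None)]))
print(tri([((317.5,111),c,s),((262,173),d["top"],None)]))
print(plane([[316.5,174]],.086,c,s))
print("tool yaw",np.degrees(np.arctan2(s["tcp_rot"][1,0],s["tcp_rot"][0,0])))
R=s["tcp_rot"]
for g in (plane([[316.5,174]],.086,c,s)[0],): print("tool shift cm",R.T@(np.r_[g[:2],.075-.0187]-s["ee_pos"])*100)
E
```

```text
[[0.57735809 0.19686499 0.083     ]
 [0.46271927 0.23436875 0.083     ]
 [0.53329674 0.21104609 0.083     ]] -18.115359653392307
[0.53418109 0.21032197 0.08683724] [0.53417644 0.21037667 0.08614101]
[0.59639078 0.18849188 0.11006426]
[[0.5338986  0.21109144 0.086     ]]
tool yaw -17.54937626404903
tool shift cm [ 1.39024907 -0.53376961 19.37221221]
```

Call:
servo_tool --translation '[[1.4, -0.5, 4], [1.4, -0.5, 8], [1.4, -0.5, 11], [1.4, -0.5, 13], [1.4, -0.5, 13], [1.4, -0.5, 13]]' --rotation '[[0, 0, 0.5], [0, 0, 0.5], [0, 0, 0.5], [0, 0, 0.5], [0, 0, 0.5], [0, 0, 0.5]]' --hand '[8.5, 8.5, 8.5, 8.5, 8.5, 8.5]'

```text
time_s: 3.25
ee_pos: [0.5334, 0.2117, 0.1196]
tcp_rot: [[0.951, -0.309, -0.002], [-0.309, -0.951, -0.001], [-0.001, 0.002, -1.0]]
wrist_force: [0.2, 0.5, 0.8]
gripper_width: 0.0851
grasp_force: 0.0
```

```bash
python3 - <<'E'
from cell import manip
from h import *;import pickle
s=manip.get_state();c=manip.capture("wrist");pickle.dump((s,c),open("w3.pkl","wb"));cv2.imwrite("pics/w3.png",c["img"][:,:,::-1])
R=s["tcp_rot"];print(s["ee_pos"],R,R.T@(np.array([.534,.2108,.055])-s["ee_pos"])*100)
print(proj([.534,.2108,.086],c,s),proj([.577,.1969,.086],c,s))
E
```

```text
[0.53339979 0.21172118 0.11958985] [[ 0.95110056 -0.30887602 -0.00182654]
 [-0.30887827 -0.95110094 -0.00110305]
 [-0.00139652  0.00161329 -0.99999772]] [0.09455949 0.05865448 6.45896189]
[[322.60067424 230.59830317]] [[322.54463301 161.40123066]]
```

View pics/w3.png

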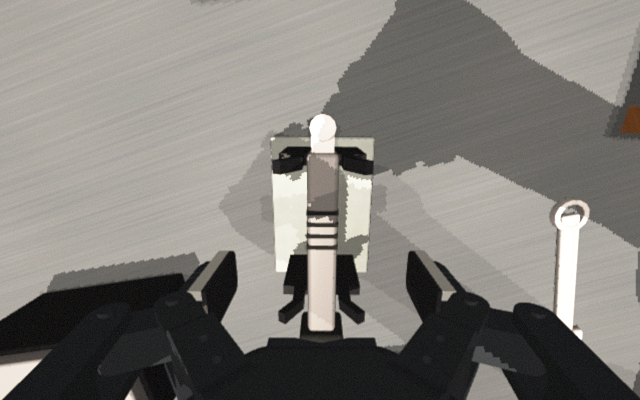

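The view shows the ribs at (321.5,230), within a pixel of the prediction, and the fingers straddle the handle. I'll descend and grip.

Call:
servo_tool --translation '[[0.1, 0, 2], [0.1, 0, 4], [0.1, 0, 5.5], [0.1, 0, 6.4], [0.1, 0, 6.4], [0.1, 0, 6.4], [0.1, 0, 6.4], [0.1, 0, 6.4], [0.1, 0, 6.4], [0.1, 0, 6.4], [0.1, 0, 6.4], [0.1, 0, 6.4]]' --rotation '[[0, 0, 0], [0, 0, 0], [0, 0, 0], [0, 0, 0], [0, 0, 0], [0, 0, 0], [0, 0, 0], [0, 0, 0], [0, 0, 0], [0, 0, 0], [0, 0, 0], [0, 0, 0]]' --hand '[8.5, 8.5, 8.5, 8.5, 8.5, 1, 1, 1, 1, 1, 1, 1]'

```text
time_s: 4.3
ee_pos: [0.5348, 0.2129, 0.0567]
tcp_rot: [[0.952, -0.307, 0.001], [-0.307, -0.952, 0.0], [0.001, -0.0, -1.0]]
wrist_force: [-1.9, -1.3, 5.2]
gripper_width: 0.0193
grasp_force: 59.1
```

Call:
servo_tool --translation '[[0, 0, 0], [0, 0, 0], [0, 0, 0], [0, 0, 0]]' --rotation '[[0, 0, 0], [0, 0, 0], [0, 0, 0], [0, 0, 0]]' --hand '[1, 1, 1, 1]'

```text
time_s: 4.63
ee_pos: [0.5348, 0.2129, 0.0568]
tcp_rot: [[0.952, -0.307, 0.001], [-0.307, -0.952, 0.0], [0.001, -0.0, -1.0]]
wrist_force: [-1.6, -1.6, 6.1]
gripper_width: 0.0194
grasp_force: 59.1
```

Gripped with a 19.4 mm opening and 59 N. Lifting, then carrying it to above the weld start.

Call:
servo_tool --translation '[[0, 0, -0.7], [0, 0, -2], [0, 0, -4], [0, 0, -6.5], [0, 0, -9], [0, 0, -10.5], [0, 0, -11], [0, 0, -11]]' --rotation '[[0, 0, 0], [0, 0, 0], [0, 0, 0], [0, 0, 0], [0, 0, 0], [0, 0, 0], [0, 0, 0], [0, 0, 0]]' --hand '[1, 1, 1, 1, 1, 1, 1, 1]'

```text
time_s: 5.3
ee_pos: [0.535, 0.2132, 0.1673]
tcp_rot: [[0.952, -0.307, 0.002], [-0.307, -0.952, 0.001], [0.002, -0.001, -1.0]]
wrist_force: [-0.0, -0.0, -2.3]
gripper_width: 0.019
grasp_force: 58.7
```

Call:
servo_tool --translation '[[0.2, 2, 0], [0.5, 5, 0], [0.8, 9, 0], [1.1, 13, 0], [1.4, 17, 0], [1.7, 21, 0], [2, 25, 0], [2.4, 29, 0], [2.8, 33, 0], [3.1, 37, 0], [3.3, 40, 0], [3.4, 41.6, 0]]' --rotation '[[0, 0, 0], [0, 0, 0], [0, 0, 0], [0, 0, 0], [0, 0, 0], [0, 0, 0], [0, 0, 0], [0, 0, 0], [0, 0, 0], [0, 0, 0], [0, 0, 0], [0, 0, 0]]' --hand '[1, 1, 1, 1, 1, 1, 1, 1, 1, 1, 1, 1]'

```text
time_s: 6.3
ee_pos: [0.4364, -0.1975, 0.1646]
tcp_rot: [[0.95, -0.312, -0.003], [-0.312, -0.95, -0.001], [-0.003, 0.002, -1.0]]
wrist_force: [-0.9, 0.7, -1.8]
gripper_width: 0.0193
grasp_force: 58.9
```

Call:
servo_tool --translation '[[0, 0, 0], [0, 0, 0], [0, 0, 1], [0, 0, 2], [0, 0, 3], [0, 0, 4], [0, 0, 4], [0, 0, 4]]' --rotation '[[0, 0, 0], [0, 0, 0], [0, 0, 0], [0, 0, 0], [0, 0, 0], [0, 0, 0], [0, 0, 0], [0, 0, 0]]' --hand '[1, 1, 1, 1, 1, 1, 1, 1]'

```text
time_s: 6.97
ee_pos: [0.4386, -0.1928, 0.125]
tcp_rot: [[0.952, -0.306, -0.002], [-0.306, -0.952, 0.001], [-0.002, -0.0, -1.0]]
wrist_force: [-0.1, -0.7, -1.4]
gripper_width: 0.0189
grasp_force: 58.9
```

```bash
python3 - <<'E'
from cell import manip
from h import *;import pickle
s=manip.get_state();c=manip.capture("wrist");t=manip.capture("scene");pickle.dump((s,c,t),open("w4.pkl","wb"))
R=s["tcp_rot"];tip=s["ee_pos"]+R@[.065,0,.0418]
print(s["ee_pos"],R,s["wrist_force"],"tip",tip,"to seam0 tool cm",R.T@(np.array([.5016,-.214,.041])-tip)*100)
print(proj(tip,c,s),proj(tip,t))
a=crop(c["img"],200,60,240,180,2.5);b=crop(t["img"],215,150,60,120,5)[:450]
cv2.imwrite("pics/w4.png",np.hstack([a[:,:480],b])[:,:,::-1])
E
```

```text
[ 0.43855068 -0.19276416  0.1249895 ] [[ 9.51977779e-01 -3.06160032e-01 -2.08385402e-03]
 [-3.06158960e-01 -9.51980049e-01  8.23507545e-04]
 [-2.23591254e-03 -1.45970307e-04 -9.99997490e-01]] [-0.05242417 -0.66350881 -1.38505956] tip [ 0.50034213 -0.21263007  0.08304427] to seam0 tool cm [0.17108842 0.09251776 4.20404154]
[[321.56942544 128.89112491]] [[253.32719185 180.89963505]]
```

View pics/w4.png

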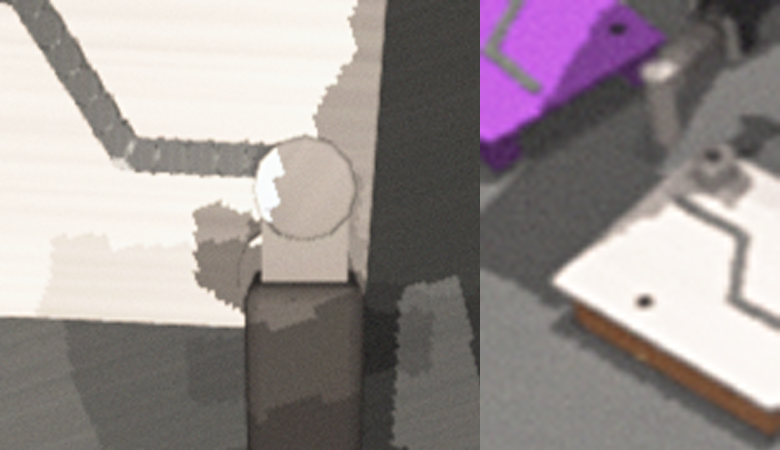

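The wrist crop shows the head over the bead's start. Bend 1 is at full-frame (250,122) and the head disc is at (322,135). In the scene the tip is at about (252.6,179.6), against a prediction of (253.3,180.9).

```bash
python3 - <<'E'
from h import *;import pickle
s,c,t=pickle.load(open("w4.pkl","rb"));s1,c1=pickle.load(open("w1.pkl","rb"))
print("bend1 world",plane([250,121.5],.041,c,s))
o=s["ee_pos"];R=s["tcp_rot"]
for h in(.008,.011): print("head top",h,proj(o+R@[.065,0,-.0182-h],c,s))
th=np.radians(-20.2);A=np.array([[np.cos(th),-np.sin(th)],[np.sin(th),np.cos(th)]])
W=SE@A.T+[.5465,-.157];print(W,proj(np.c_[W,[.041]*4],c,s),proj(np.c_[W,[.041]*4],c1,s1),sep="\n")
E
```

```text
bend1 world [[ 0.52057393 -0.16252281  0.041     ]]
head top 0.008 [[321.79151763 134.9571458 ]]
head top 0.011 [[321.80736506 135.38998774]]
[[ 0.50155833 -0.21398681]
 [ 0.52020443 -0.16330819]
 [ 0.57279557 -0.15069181]
 [ 0.59144167 -0.10001319]]
[[322.72134559 124.67032092]
 [251.15224273 121.65253798]
 [206.95609666  53.95358426]
 [130.22737689  50.51618602]]
[[345.93305056 222.52815413]
 [304.13695064 220.65269554]
 [281.14767026 185.52137265]
 [237.59717907 183.49474223]]
```

Everything agrees within about 1 mm. Lowering onto the bead's start.

Call:
servo_tool --translation '[[0.2, 0.1, 1], [0.2, 0.1, 2], [0.2, 0.1, 3], [0.2, 0.1, 3.6], [0.2, 0.1, 4], [0.2, 0.1, 4.2], [0.2, 0.1, 4.3], [0.2, 0.1, 4.4], [0.2, 0.1, 4.5], [0.2, 0.1, 4.5], [0.2, 0.1, 4.5], [0.2, 0.1, 4.5]]' --rotation '[[0, 0, 0], [0, 0, 0], [0, 0, 0], [0, 0, 0], [0, 0, 0], [0, 0, 0], [0, 0, 0], [0, 0, 0], [0, 0, 0], [0, 0, 0], [0, 0, 0], [0, 0, 0]]' --hand '[1, 1, 1, 1, 1, 1, 1, 1, 1, 1, 1, 1]'

```text
time_s: 8.07
ee_pos: [0.4408, -0.1951, 0.0813]
tcp_rot: [[0.952, -0.307, 0.001], [-0.307, -0.952, -0.0], [0.001, 0.0, -1.0]]
wrist_force: [-1.5, -1.0, 0.3]
gripper_width: 0.0188
grasp_force: 58.9
```

```bash
python3 - <<'E'
from cell import manip
from h import *
s=manip.get_state();R=s["tcp_rot"];tip=s["ee_pos"]+R@[.065,0,.0418]
print(s["ee_pos"],s["wrist_force"],s["ft_torque"],tip,R.T@(np.array([.5016,-.214,.041])-tip)*1000)
c=manip.capture("wrist");print(proj(s["ee_pos"]+R@[.065,0,-.0292],c,s));cv2.imwrite("pics/w5.png",c["img"][:,:,::-1])
E
```

```text
[ 0.44082486 -0.19506925  0.08133841] [-1.49553372 -1.0469597   0.28813069] [-0.02937018  0.05644454 -0.0041842 ] [ 0.50270619 -0.21503725  0.03957456] [-1.37044834 -0.64739021 -1.42625237]
[[321.80669613 135.38739026]]
```

Call:
servo_tool --translation '[[0, 0, 0.06], [0, 0, 0.12], [-0.05, 0, 0.18], [-0.1, -0.05, 0.23], [-0.1, -0.05, 0.23], [-0.1, -0.05, 0.23], [-0.1, -0.05, 0.23]]' --rotation '[[0, 0, 0], [0, 0, 0], [0, 0, 0], [0, 0, 0], [0, 0, 0], [0, 0, 0], [0, 0, 0]]' --hand '[1, 1, 1, 1, 1, 1, 1]'

```text
time_s: 8.7
ee_pos: [0.4404, -0.1945, 0.079]
tcp_rot: [[0.952, -0.307, 0.001], [-0.307, -0.952, -0.001], [0.001, 0.0, -1.0]]
wrist_force: [0.6, -1.4, 0.8]
gripper_width: 0.019
grasp_force: 59.2
```

```bash
cat >chk.py <<'E'
from cell import manip
from h import *
s=manip.get_state();R=s["tcp_rot"];tip=s["ee_pos"]+R@[.065,0,.0418]
th=np.radians(-20.2);A=np.array([[np.cos(th),-np.sin(th)],[np.sin(th),np.cos(th)]])
L=(tip[:2]-[.5465,-.157])@A
print("t",s["time_s"],"F",s["wrist_force"].round(2),s["ft_torque"].round(3),"tip bracket mm",(L*1e3).round(1),"press mm",round(41-tip[2]*1e3,2))
P=np.array([[-22.5,-69],[-22.5,-51],[-22.5,-33],[-22.5,-15],[-7.5,-5],[7.5,5],[22.5,15],[22.5,33],[22.5,51],[22.5,69]])/1e3
for i,p in enumerate(P): print(i,((R.T@np.r_[A@(p-L),0])[:2]*100).round(2),end="; ")
E
python3 chk.py
```

```text
t 8.7 F [ 0.62 -1.44  0.78] [-0.53  -0.453 -0.075] tip bracket mm [-21.7 -69.3] press mm 3.76
0 [-0.08 -0.03]; 1 [-0.01 -1.83]; 2 [ 0.06 -3.63]; 3 [ 0.14 -5.43]; 4 [ 1.67 -6.36]; 5 [ 3.21 -7.3 ]; 6 [ 4.75 -8.24]; 7 [  4.83 -10.04]; 8 [  4.9  -11.84]; 9 [  4.97 -13.64];
```

Call:
servo_tool --translation '[[-0.06, -0.15, 0.01], [-0.05, -0.3, 0.02], [-0.05, -0.45, 0.03], [-0.04, -0.6, 0.03], [-0.04, -0.75, 0.03], [-0.03, -0.9, 0.03], [-0.03, -1.05, 0.03], [-0.02, -1.2, 0.03], [-0.02, -1.35, 0.03], [-0.02, -1.5, 0.03], [-0.01, -1.65, 0.03], [-0.01, -1.8, 0.03]]' --rotation '[[0, 0, 0], [0, 0, 0], [0, 0, 0], [0, 0, 0], [0, 0, 0], [0, 0, 0], [0, 0, 0], [0, 0, 0], [0, 0, 0], [0, 0, 0], [0, 0, 0], [0, 0, 0]]' --hand '[1, 1, 1, 1, 1, 1, 1, 1, 1, 1, 1, 1]'

```text
time_s: 9.7
ee_pos: [0.4454, -0.1769, 0.0785]
tcp_rot: [[0.952, -0.307, 0.0], [-0.307, -0.952, -0.0], [0.0, 0.0, -1.0]]
wrist_force: [-0.6, -2.0, 1.9]
gripper_width: 0.0192
grasp_force: 59.3
```

```bash
python3 chk.py
```

```text
t 9.7 F [-0.65 -2.05  1.9 ] [-0.697 -0.012 -0.157] tip bracket mm [-23.1 -51. ] press mm 4.34
0 [-0.01  1.81]; 1 [0.06 0.01]; 2 [ 0.13 -1.79]; 3 [ 0.2  -3.59]; 4 [ 1.74 -4.53]; 5 [ 3.28 -5.47]; 6 [ 4.82 -6.41]; 7 [ 4.89 -8.2 ]; 8 [  4.97 -10.  ]; 9 [  5.04 -11.8 ];
```

Call:
servo_tool --translation '[[0.02, -0.15, 0], [0.04, -0.3, 0], [0.06, -0.45, 0], [0.07, -0.6, 0], [0.08, -0.75, 0], [0.09, -0.9, 0], [0.1, -1.05, 0], [0.11, -1.2, 0], [0.11, -1.35, 0], [0.12, -1.5, 0], [0.12, -1.65, 0], [0.13, -1.8, 0]]' --rotation '[[0, 0, 0], [0, 0, 0], [0, 0, 0], [0, 0, 0], [0, 0, 0], [0, 0, 0], [0, 0, 0], [0, 0, 0], [0, 0, 0], [0, 0, 0], [0, 0, 0], [0, 0, 0]]' --hand '[1, 1, 1, 1, 1, 1, 1, 1, 1, 1, 1, 1]'

```text
time_s: 10.7
ee_pos: [0.4521, -0.1602, 0.0784]
tcp_rot: [[0.952, -0.307, -0.0], [-0.307, -0.952, -0.0], [-0.0, 0.0, -1.0]]
wrist_force: [-1.1, -2.0, 1.4]
gripper_width: 0.0189
grasp_force: 59.3
```

Call:
servo_tool --translation '[[0.01, -0.15, 0], [0.01, -0.3, 0], [0.02, -0.45, 0], [0.02, -0.6, 0], [0.03, -0.75, 0], [0.04, -0.9, 0], [0.04, -1.05, 0], [0.05, -1.2, 0], [0.05, -1.35, 0], [0.06, -1.5, 0], [0.06, -1.65, 0], [0.07, -1.8, 0]]' --rotation '[[0, 0, 0], [0, 0, 0], [0, 0, 0], [0, 0, 0], [0, 0, 0], [0, 0, 0], [0, 0, 0], [0, 0, 0], [0, 0, 0], [0, 0, 0], [0, 0, 0], [0, 0, 0]]' --hand '[1, 1, 1, 1, 1, 1, 1, 1, 1, 1, 1, 1]'

```text
time_s: 11.7
ee_pos: [0.4583, -0.1432, 0.0784]
tcp_rot: [[0.952, -0.307, 0.0], [-0.307, -0.952, -0.0], [0.0, -0.0, -1.0]]
wrist_force: [-0.8, -2.2, 1.8]
gripper_width: 0.0191
grasp_force: 59.3
```

```bash
python3 chk.py
```

```text
t 11.7 F [-0.77 -2.24  1.83] [-0.565  0.065 -0.136] tip bracket mm [-22.6 -14.9] press mm 4.35
0 [-0.21  5.41]; 1 [-0.14  3.61]; 2 [-0.07  1.81]; 3 [0.01 0.01]; 4 [ 1.54 -0.93]; 5 [ 3.08 -1.86]; 6 [ 4.62 -2.8 ]; 7 [ 4.7 -4.6]; 8 [ 4.77 -6.4 ]; 9 [ 4.84 -8.2 ];
```

On bend 1; now the diagonal leg.

Call:
servo_tool --translation '[[0.13, -0.08, 0], [0.26, -0.16, 0], [0.39, -0.23, 0], [0.51, -0.31, 0], [0.64, -0.39, 0], [0.77, -0.47, 0], [0.9, -0.54, 0], [1.03, -0.62, 0], [1.16, -0.7, 0], [1.28, -0.78, 0], [1.41, -0.85, 0], [1.54, -0.93, 0]]' --rotation '[[0, 0, 0], [0, 0, 0], [0, 0, 0], [0, 0, 0], [0, 0, 0], [0, 0, 0], [0, 0, 0], [0, 0, 0], [0, 0, 0], [0, 0, 0], [0, 0, 0], [0, 0, 0]]' --hand '[1, 1, 1, 1, 1, 1, 1, 1, 1, 1, 1, 1]'

```text
time_s: 12.7
ee_pos: [0.4759, -0.1393, 0.0784]
tcp_rot: [[0.952, -0.307, 0.0], [-0.307, -0.952, -0.0], [0.0, 0.0, -1.0]]
wrist_force: [-2.3, -1.1, 1.4]
gripper_width: 0.0191
grasp_force: 59.3
```

```bash
python3 chk.py
```

```text
t 12.7 F [-2.34 -1.08  1.37] [-0.159  0.413 -0.055] tip bracket mm [-7.4 -5.1] press mm 4.36
0 [-1.77  6.32]; 1 [-1.69  4.52]; 2 [-1.62  2.73]; 3 [-1.55  0.93]; 4 [-0.01 -0.01]; 5 [ 1.53 -0.95]; 6 [ 3.07 -1.89]; 7 [ 3.14 -3.69]; 8 [ 3.22 -5.48]; 9 [ 3.29 -7.28];
```

Call:
servo_tool --translation '[[0.13, -0.08, 0], [0.26, -0.16, 0], [0.39, -0.23, 0], [0.51, -0.31, 0], [0.64, -0.39, 0], [0.77, -0.47, 0], [0.9, -0.54, 0], [1.03, -0.62, 0], [1.16, -0.7, 0], [1.28, -0.78, 0], [1.41, -0.85, 0], [1.54, -0.94, 0]]' --rotation '[[0, 0, 0], [0, 0, 0], [0, 0, 0], [0, 0, 0], [0, 0, 0], [0, 0, 0], [0, 0, 0], [0, 0, 0], [0, 0, 0], [0, 0, 0], [0, 0, 0], [0, 0, 0]]' --hand '[1, 1, 1, 1, 1, 1, 1, 1, 1, 1, 1, 1]'

```text
time_s: 13.7
ee_pos: [0.4934, -0.1351, 0.0784]
tcp_rot: [[0.952, -0.307, -0.0], [-0.307, -0.952, -0.0], [-0.0, 0.0, -1.0]]
wrist_force: [-2.8, -1.3, 2.0]
gripper_width: 0.0191
grasp_force: 59.3
```

Call:
servo_tool --translation '[[0.13, -0.08, 0], [0.26, -0.16, 0], [0.39, -0.23, 0], [0.51, -0.31, 0], [0.64, -0.39, 0], [0.77, -0.47, 0], [0.9, -0.54, 0], [1.03, -0.62, 0], [1.16, -0.7, 0], [1.28, -0.78, 0], [1.41, -0.85, 0], [1.54, -0.94, 0]]' --rotation '[[0, 0, 0], [0, 0, 0], [0, 0, 0], [0, 0, 0], [0, 0, 0], [0, 0, 0], [0, 0, 0], [0, 0, 0], [0, 0, 0], [0, 0, 0], [0, 0, 0], [0, 0, 0]]' --hand '[1, 1, 1, 1, 1, 1, 1, 1, 1, 1, 1, 1]'

```text
time_s: 14.7
ee_pos: [0.5111, -0.1309, 0.0785]
tcp_rot: [[0.952, -0.307, 0.0], [-0.307, -0.952, -0.0], [0.0, 0.0, -1.0]]
wrist_force: [-2.1, -0.9, 1.3]
gripper_width: 0.0194
grasp_force: 59.3
```

```bash
python3 chk.py; python3 - <<'E'
from cell import manip
from h import *;c=manip.capture("wrist");t=manip.capture("scene")
cv2.imwrite("pics/w6.png",np.hstack([crop(c["img"],200,60,200,180,2.5),crop(t["img"],215,150,60,90,5)])[:,:,::-1])
E
```

```text
t 14.7 F [-2.1  -0.88  1.26] [-0.299  0.446 -0.121] tip bracket mm [22.7 14.9] press mm 4.31
0 [-4.85  8.2 ]; 1 [-4.78  6.4 ]; 2 [-4.71  4.61]; 3 [-4.64  2.81]; 4 [-3.1   1.87]; 5 [-1.56  0.93]; 6 [-0.02 -0.01]; 7 [ 0.06 -1.81]; 8 [ 0.13 -3.6 ]; 9 [ 0.2 -5.4];
```

View pics/w6.png

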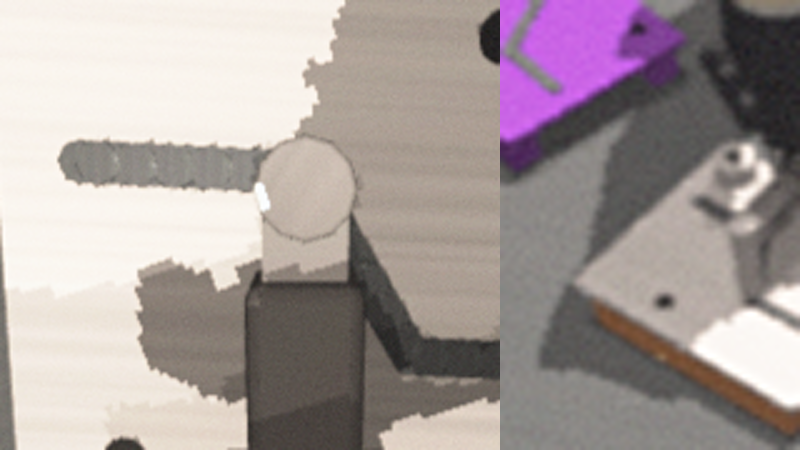

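The wrist view shows the head squarely over bend 2, with the last leg running left to crop (70,160). Continuing.

Call:
servo_tool --translation '[[0, -0.15, 0], [0.01, -0.3, 0], [0.01, -0.45, 0], [0.02, -0.6, 0], [0.02, -0.75, 0], [0.03, -0.9, 0], [0.03, -1.05, 0], [0.04, -1.2, 0], [0.04, -1.35, 0], [0.05, -1.5, 0], [0.05, -1.65, 0], [0.06, -1.8, 0]]' --rotation '[[0, 0, 0], [0, 0, 0], [0, 0, 0], [0, 0, 0], [0, 0, 0], [0, 0, 0], [0, 0, 0], [0, 0, 0], [0, 0, 0], [0, 0, 0], [0, 0, 0], [0, 0, 0]]' --hand '[1, 1, 1, 1, 1, 1, 1, 1, 1, 1, 1, 1]'

```text
time_s: 15.8
ee_pos: [0.5169, -0.1138, 0.0784]
tcp_rot: [[0.952, -0.307, -0.0], [-0.307, -0.952, -0.0], [-0.0, 0.0, -1.0]]
wrist_force: [-0.8, -2.5, 2.5]
gripper_width: 0.0193
grasp_force: 59.3
```

Call:
servo_tool --translation '[[0.01, -0.15, 0], [0.01, -0.3, 0], [0.02, -0.45, 0], [0.02, -0.6, 0], [0.03, -0.75, 0], [0.04, -0.9, 0], [0.04, -1.05, 0], [0.05, -1.2, 0], [0.05, -1.35, 0], [0.06, -1.5, 0], [0.06, -1.65, 0], [0.07, -1.8, 0]]' --rotation '[[0, 0, 0], [0, 0, 0], [0, 0, 0], [0, 0, 0], [0, 0, 0], [0, 0, 0], [0, 0, 0], [0, 0, 0], [0, 0, 0], [0, 0, 0], [0, 0, 0], [0, 0, 0]]' --hand '[1, 1, 1, 1, 1, 1, 1, 1, 1, 1, 1, 1]'

```text
time_s: 16.8
ee_pos: [0.5231, -0.0968, 0.0784]
tcp_rot: [[0.952, -0.307, -0.0], [-0.307, -0.952, -0.0], [-0.0, 0.0, -1.0]]
wrist_force: [-0.2, -1.1, 1.2]
gripper_width: 0.0191
grasp_force: 59.3
```

```bash
python3 chk.py
```

```text
t 16.8 F [-0.18 -1.12  1.2 ] [-0.683  0.029 -0.136] tip bracket mm [22.2 51. ] press mm 4.38
0 [-4.96 11.81]; 1 [-4.88 10.01]; 2 [-4.81  8.22]; 3 [-4.74  6.42]; 4 [-3.2   5.48]; 5 [-1.66  4.54]; 6 [-0.12  3.6 ]; 7 [-0.05  1.8 ]; 8 [0.02 0.  ]; 9 [ 0.1  -1.79];
```

Call:
servo_tool --translation '[[0.01, -0.15, 0], [0.02, -0.3, 0], [0.03, -0.45, 0], [0.04, -0.6, 0], [0.05, -0.75, 0], [0.06, -0.9, 0], [0.07, -1.05, 0], [0.08, -1.2, 0], [0.08, -1.35, 0], [0.09, -1.5, 0], [0.09, -1.65, 0], [0.1, -1.8, 0]]' --rotation '[[0, 0, 0], [0, 0, 0], [0, 0, 0], [0, 0, 0], [0, 0, 0], [0, 0, 0], [0, 0, 0], [0, 0, 0], [0, 0, 0], [0, 0, 0], [0, 0, 0], [0, 0, 0]]' --hand '[1, 1, 1, 1, 1, 1, 1, 1, 1, 1, 1, 1]'

```text
time_s: 17.8
ee_pos: [0.5298, -0.0798, 0.0785]
tcp_rot: [[0.952, -0.307, 0.0], [-0.307, -0.952, 0.0], [0.0, -0.0, -1.0]]
wrist_force: [-1.2, -1.6, 1.4]
gripper_width: 0.019
grasp_force: 59.2
```

Call:
servo_tool --translation '[[0, 0, 0], [0, 0, 0], [0, 0, 0], [0, 0, 0], [0, 0, 0]]' --rotation '[[0, 0, 0], [0, 0, 0], [0, 0, 0], [0, 0, 0], [0, 0, 0]]' --hand '[1, 1, 1, 1, 1]'

```text
time_s: 18.22
ee_pos: [0.53, -0.0793, 0.0785]
tcp_rot: [[0.952, -0.306, 0.001], [-0.306, -0.952, 0.001], [0.0, -0.001, -1.0]]
wrist_force: [2.0, 3.7, 1.0]
gripper_width: 0.0188
grasp_force: 59.2
```

```bash
python3 chk.py
```

```text
t 18.2167 F [1.99 3.72 1.03] [ 0.848 -0.431  0.242] tip bracket mm [22.6 70. ] press mm 4.27
0 [-5.08 13.7 ]; 1 [-5.01 11.9 ]; 2 [-4.93 10.1 ]; 3 [-4.86  8.3 ]; 4 [-3.32  7.37]; 5 [-1.78  6.43]; 6 [-0.24  5.49]; 7 [-0.16  3.69]; 8 [-0.09  1.89]; 9 [-0.01  0.1 ];
```

Call:
servo_tool --translation '[[0, 0, -1], [0, 0, -3], [0, 0, -6], [0, 0, -9], [-1, -3, -9], [-2, -7, -9], [-3.3, -11, -9], [-4.5, -15, -9], [-5.7, -19, -9], [-6.9, -23, -9], [-8, -26.5, -9], [-8.5, -28, -9]]' --rotation '[[0, 0, 0], [0, 0, 0], [0, 0, 0], [0, 0, 0], [0, 0, 0], [0, 0, 0], [0, 0, 0], [0, 0, 0], [0, 0, 0], [0, 0, 0], [0, 0, 0], [0, 0, 0]]' --hand '[1, 1, 1, 1, 1, 1, 1, 1, 1, 1, 1, 1]'

```text
time_s: 19.22
ee_pos: [0.5332, 0.2181, 0.1688]
tcp_rot: [[0.953, -0.302, -0.001], [-0.302, -0.953, 0.002], [-0.001, -0.002, -1.0]]
wrist_force: [-0.4, 0.7, -1.8]
gripper_width: 0.0192
grasp_force: 59.0
```

Call:
servo_tool --translation '[[0, 0, 0], [0, 0, 0], [0, 0, 0], [0, 0, 0]]' --rotation '[[0, 0, 0], [0, 0, 0], [0, 0, 0], [0, 0, 0]]' --hand '[1, 1, 1, 1]'

```text
time_s: 19.55
ee_pos: [0.5349, 0.2101, 0.1684]
tcp_rot: [[0.951, -0.31, -0.0], [-0.31, -0.951, -0.002], [0.0, 0.002, -1.0]]
wrist_force: [0.4, 0.3, -2.1]
gripper_width: 0.0191
grasp_force: 59.0
```

```bash
python3 - <<'E'
from cell import manip
from h import *
s=manip.get_state();R=s["tcp_rot"];c=manip.capture("wrist");cv2.imwrite("pics/w7.png",c["img"][:,:,::-1])
print(s["ee_pos"],R,s["joint_vel"].max(),R.T@(np.array([.535,.2131,.0568])-s["ee_pos"])*100)
E
```

```text
[0.53491216 0.21008407 0.16840441] [[ 9.50858475e-01 -3.09625610e-01 -3.76408152e-04]
 [-3.09625817e-01 -9.50857241e-01 -1.53642291e-03]
 [ 1.17805464e-04  1.57746643e-03 -9.99998749e-01]] 0.17475518355756445 [-0.08634329 -0.3070966  11.15996085]
```

View pics/w7.png

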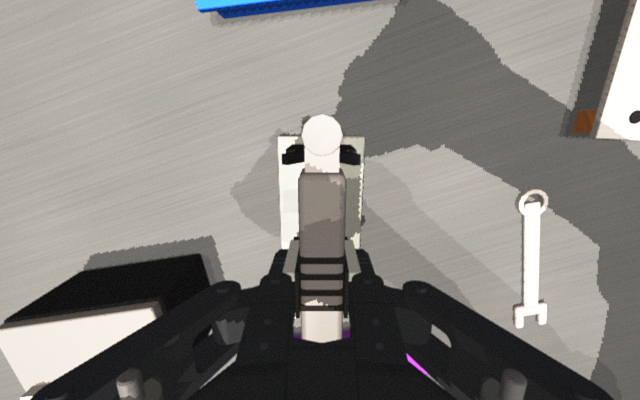

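The probe is centred over the cradle: base centre at col 322, head at col 322. The saddle tips are symmetric at cols 292 and 350. Descending.

Call:
servo_tool --translation '[[0, -0.1, 1.5], [0, -0.15, 3.5], [0, -0.15, 5.5], [0, -0.15, 6.7], [0, -0.15, 7], [0, -0.15, 7], [0, -0.15, 7], [0, -0.15, 7]]' --rotation '[[0, 0, 0], [0, 0, 0], [0, 0, 0], [0, 0, 0], [0, 0, 0], [0, 0, 0], [0, 0, 0], [0, 0, 0]]' --hand '[1, 1, 1, 1, 1, 1, 1, 1]'

```text
time_s: 20.27
ee_pos: [0.5359, 0.214, 0.0996]
tcp_rot: [[0.952, -0.307, 0.002], [-0.307, -0.952, 0.001], [0.001, -0.001, -1.0]]
wrist_force: [-0.2, 0.0, -1.8]
gripper_width: 0.0195
grasp_force: 59.0
```

```bash
python3 - <<'E'
from cell import manip
from h import *
s=manip.get_state();R=s["tcp_rot"]
print(s["ee_pos"],R,R.T@(np.array([.535,.2120,.0575])-s["ee_pos"])*100)
E
```

```text
[0.53594948 0.21401038 0.09959278] [[ 9.51598825e-01 -3.07338229e-01  1.69959358e-03]
 [-3.07339673e-01 -9.51599648e-01  6.59874934e-04]
 [ 1.41452786e-03 -1.15028875e-03 -9.99998338e-01]] [-0.03451997  0.22533037  4.20897738]
```

Call:
servo_tool --translation '[[0, 0.1, 0.5], [0, 0.15, 1.2], [0, 0.15, 1.9], [0, 0.15, 2.6], [0, 0.15, 3.2], [0, 0.15, 3.7], [0, 0.15, 4.1], [0, 0.15, 4.2], [0, 0.15, 4.2], [0, 0.15, 4.2]]' --rotation '[[0, 0, 0], [0, 0, 0], [0, 0, 0], [0, 0, 0], [0, 0, 0], [0, 0, 0], [0, 0, 0], [0, 0, 0], [0, 0, 0], [0, 0, 0]]' --hand '[1, 1, 1, 1, 1, 1, 1, 1, 1, 1]'

```text
time_s: 21.1
ee_pos: [0.5344, 0.2124, 0.0568]
tcp_rot: [[0.952, -0.307, -0.0], [-0.307, -0.952, -0.0], [-0.0, 0.001, -1.0]]
wrist_force: [-3.5, -1.5, 5.5]
gripper_width: 0.0189
grasp_force: 60.0
```

Seated at the original TCP height with light contact. Releasing slowly, then rising.

Call:
servo_tool --translation '[[0, 0, 0], [0, 0, 0], [0, 0, 0], [0, 0, 0], [0, 0, 0], [0, 0, 0], [0, 0, 0], [0, 0, 0], [0, 0, 0], [0, 0, 0], [0, 0, 0], [0, 0, 0]]' --rotation '[[0, 0, 0], [0, 0, 0], [0, 0, 0], [0, 0, 0], [0, 0, 0], [0, 0, 0], [0, 0, 0], [0, 0, 0], [0, 0, 0], [0, 0, 0], [0, 0, 0], [0, 0, 0]]' --hand '[2.5, 3, 4, 5, 6, 7, 8, 8.5, 8.5, 8.5, 8.5, 8.5]'

```text
time_s: 22.1
ee_pos: [0.5347, 0.2124, 0.0565]
tcp_rot: [[0.952, -0.307, 0.0], [-0.307, -0.952, 0.0], [0.0, -0.0, -1.0]]
wrist_force: [0.1, 0.2, -0.4]
gripper_width: 0.0853
grasp_force: 0.0
```

Call:
servo_tool --translation '[[0, 0, -1], [0, 0, -3], [0, 0, -6], [0, 0, -9], [0, 0, -12], [0, 0, -15], [0, 0, -18], [-1.5, 0, -19.4], [-1.5, 0, -19.4], [-1.5, 0, -19.4], [-1.5, 0, -19.4], [-1.5, 0, -19.4]]' --rotation '[[0, 0, 0], [0, 0, 0], [0, 0, 0], [0, 0, 0], [0, 0, 0], [0, 0, 0], [0, 0, 0], [0, 0, 0], [0, 0, 0], [0, 0, 0], [0, 0, 0], [0, 0, 0]]' --hand '[8.5, 8.5, 8.5, 8.5, 8.5, 8.5, 8.5, 8.5, 8.5, 8.5, 8.5, 8.5]'

```text
time_s: 23.1
ee_pos: [0.5202, 0.2164, 0.2492]
tcp_rot: [[0.952, -0.307, -0.002], [-0.307, -0.952, -0.001], [-0.001, 0.002, -1.0]]
wrist_force: [0.7, 0.7, 0.3]
gripper_width: 0.0848
grasp_force: 0.0
```

```bash
python3 - <<'E'
from cell import manip
from h import *
s=manip.get_state();c=manip.capture("wrist");t=manip.capture("scene")
print(s["ee_pos"],proj([[.534,.2108,.086],[.5959,.1907,.086]],c,s))
cv2.imwrite("pics/w8.png",np.hstack([crop(c["img"],220,60,200,200,2.2),crop(t["img"],350,185,70,88,5)])[:,:,::-1])
E
```

```text
[0.52019685 0.21636656 0.24924105] [[322.19370462 173.07686241]
 [322.30830134 109.15041125]]
```

View pics/w8.png

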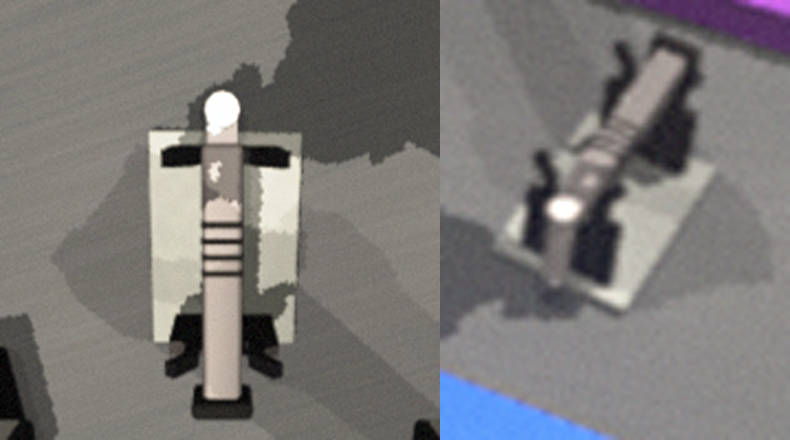

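The probe lies in both saddles as it did before, ribs at full-frame (321,173) against a prediction of (322,173), and the gripper is clear.

```bash
python3 -c "
from cell import manip
print(manip.close_job())"
```

```text
the job is handed in; nothing more can be done
None
```

I traced the whole weld in one pass at about 1.8 cm/s with the tip pressed in about 4 mm by my estimate, laid the probe back in both saddles, left the gripper clear, and handed the job in at about 23 s; no verdict was shown.

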